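# Spring open the yellow key box

## Task

The key box's catch can only be let go from behind: take the plain wooden dowel out of the tool block and push it straight down through the round hole in the top of the yellow key box, pressing the spring catch below until the drawer springs open. Then draw the dowel out and drop it in the red caddy, letting go of it. Leave the grey key box shut, and the screwdriver and the green can standing where they are.

Things in the scene. Friction and masses are not known exactly. Their poses are not given: they have to be found in the camera images.
- dowel_mid (a point): plain pale wooden dowel, round, 14 mm across, 150 mm long, about 30 g, standing upright in a loose socket of the tool block; the point is its centre, 75 mm from either end. Its upper 110 mm is bare; grip it about 30 mm above its centre, closing the fingers across the narrow side of the block
- block: dark wooden tool block, 60 mm (x) by 150 mm (y), 45 mm high, fixed; origin at the centre of its underside. Two sockets, 40 mm deep, lie 40 mm either side of its middle along y: one holds the dowel, the other the screwdriver
- yellow_hole (a point): centre of the round release hole, 34 mm across, level with the top of the yellow steel key box (160 mm long, 120 mm wide, 120 mm high, fixed to the bench; a white ring marks the hole). x points along the box to its drawer front, z up. The hole lies 40 mm from the box's rear face, midway across its width; the top is 5 mm thick
- yellow_catch (a point): middle of the top of the spring catch's brass plate, 52 mm square, 40 mm straight below the hole at rest. Pushed down 10 mm (50 mm below the box's top) it lets the drawer go; its stop is at 16 mm. Its spring takes 2 N at first, 6 N at the stop, and lifts it again when let go
- yellow_drawer (a joint): how far the yellow box's drawer is out, in m: 0 shut, 0.07 fully out. It slides out of the box's far side, away from the hole, by its own spring (about 4 N) as soon as the catch lets go, and then stays out
- grey_drawer (a joint): the same for the drawer of the grey box, a key box like the yellow one in grey paint, standing beside it; it must stay shut
- caddy: open red plastic caddy, 120 mm square and 70 mm high outside, walls 5 mm, fixed to the bench; the origin is the centre of its underside, z up
- screwdriver_mid (a point): blue-handled screwdriver standing in the other socket of the block, handle up, top 130 mm above the bench, 28 mm across; the point is the middle of its handle, 85 mm above the bench. Not to be used
- can_mid (a point): closed green can, 60 mm across and 130 mm high, standing loose between the robot and the key boxes; the point is its centre. Not to be moved
There are look-alikes about, which are no part of the job. Of the things that look like the caddy, the middle-sized one is meant. Of the things shaped like the part that bears grey_drawer, the grey one is meant.

How it is judged (in metres and radians):
On the way:
1. the yellow box's drawer is let go while the dowel stands in its release hole, pushed in 44 mm or more (value of joint yellow_drawer above 0.006 m and horizontal distance between dowel_mid and yellow_hole below 0.025 m and z of dowel_mid in the frame of yellow_hole below 0.031 m), for 0.05 s.
At the end, for the whole second after the job is handed in: the yellow box's drawer is out by more than 50 mm, the grey one's is shut (less than 6 mm), the dowel is let go with its centre inside the caddy (within 60 mm of its middle each way, less than 100 mm above its underside), and the screwdriver and the can are within 30 mm of where they stood (value of joint yellow_drawer above 0.05 m and value of joint grey_drawer below 0.006 m and x of dowel_mid in the frame of caddy between -0.06 and 0.06 m and y of dowel_mid in the frame of caddy between -0.06 and 0.06 m and z of dowel_mid in the frame of caddy below 0.1 m and height (world z) of dowel_mid above 0.005 m and distance of each of screwdriver_mid, can_mid from where it was at the start of the episode below 0.03 m); the robot touches nothing.
It fails at once if the grey box's drawer is opened (value of joint grey_drawer above 0.006 m).
It fails at once if the screwdriver is knocked or moved more than 30 mm (distance of screwdriver_mid from where it was at the start of the episode above 0.03 m).
It fails at once if the green can is knocked or moved more than 30 mm (distance of can_mid from where it was at the start of the episode above 0.03 m).
It also fails if it takes over 53 s, if anything falls off the work surface, if the arm or the gripper's body presses on something with over 40 N, if the wrist force passes 120 N, or if a joint passes its speed limit or range.

## Robot

A 6-joint arm with a two-finger parallel gripper is mounted at the origin on the work surface. World frame = base frame: x ahead of the robot, y to its left, z up, the work surface at z = 0. Lengths are in mm, angles in rad, forces in N, time in s.
With the tool pointing down it reaches from about 275 to 875 mm from the base axis. Payload 12.5 kg.
Tool frame: the origin (TCP) lies midway between the tips of the shut fingers; the grasp point (between the pads) lies 19 mm behind it; z points along the fingers, y is the direction in which the jaws open and shut (so a half turn about z gives the same grasp; the last joint's range is limited). The gripper opens to 85 mm and grips with 20 to 120 N. Pads are 22 mm wide; open, the fingers measure 114 mm over their backs; the gripper's body (76 mm by 85 mm) begins 54 mm behind the grasp point. The pads swing forward as they close: fully open they stand 13 mm farther back than shut.
Start: joints at [-1.332, 0.351, 1.652, -0, 1.139, -0.085], TCP at [175.013, -521.397, 231.29] pointing down, gripper open.
Joint ranges: [-2.75, 2.75], [-0.79, 2.1], [0.01, 2.65], [-1.57, 4.71], [0.07, 3.14], [-2.87, 2.87]. Speed limits (rad/s): [2.22, 2.22, 2.79, 3.14, 3.14, 3.14].

## Interface

Orientations are given as a unit quaternion [x, y, z, w].
In Python, from workcell import observe, camera, finish_job gives the robot as it stands.
- The arm moves only by the shell command python3 -m pendant 'ROWS' [OPENING] [FORCE]. ROWS is JSON, one flat list of numbers, 6 for each row, row after row: the shift along the tool's x, y, z in m, then the turn, a rotation vector about the tool's x, y, z in degrees. A call has 1 to 8 rows; each row shifts and turns the commanded pose from where the row before left it, along the tool's axes as they then stand; what a row does not reach is not made up. A row lasts 1/8 s, in which the tool goes at most 62.5 mm and 10.7 degrees, less where a joint would pass 70% of its speed; a pose out of reach is approached as far as the arm can. A call is refused whole if a number of a shift passes 0.0625 or a number of a turn 10.7, either way. A call with a gripper value outside its range is refused whole. OPENING is the opening, from -1 (shut) to 1 (fully open), so that 0 is half open, set as the call begins (- or left out, the last holds). The fingers move at their own pace and stop on an object; FORCE is the grip in N (left out, the last holds). Time passes only in rows, so rows that do not move let the fingers close. It gives the time, the measured TCP pose, the force and the opening at its end, in the units of the state.
- observe(): the state, without advancing time (a new reading comes with each control period).
- camera(name): name is "side" or "top"; returns a dict with "img" (480x640x3 uint8, blue, green, red), "fx", "fy", "cx", "cy" (pixels), "R" (3x3) and "t" (3): a world point X has camera coordinates R X + t. Camera axes: x right, y down, z forward; pixel columns grow to the right and rows downward; lengths in mm; the calibration is good to about 2 mm. A picture is of the moment at which its call begins. There is no depth.
- finish_job(): hands the job in, once; it reports no verdict.
The state is a dict: "clock": time; "qpos": joint angles; "joint_velocities": joint speeds; "joint_efforts": joint torques, N m; "tcp_pos": TCP position; "eef_rot": TCP orientation; "contact_force": force on the tool from outside, world axes, zero at the start; "wrist_torque": the same for the moment, N m; "finger_gap": finger opening in mm.
Only numpy, scipy, OpenCV 4.12 (cv2) and the standard library are available. Lean on these libraries where they do the work, as an engineer would, in place of code of your own. Each camera call takes 0.05 s, during which the arm holds its last target.

## Working session

There is one attempt and no reset: what is moved stays moved. The work goes in short steps, Python scripts to look and compute and a shell command to move; the robot and the scene stay as the last step left them, time stands still between calls to the robot, and variables do not carry over. Pictures are saved under pics/ and viewed, and the job is handed in when it is done.

```bash
mkdir -p pics; python3 - <<'E'
from workcell import observe,camera
import cv2,pickle
d={}
for n in("side","top"):
    c=camera(n);d[n]=c;cv2.imwrite(f"pics/{n}0.png",c["img"]);print(n,c["fx"],c["fy"],c["cx"],c["cy"],c["R"],c["t"])
pickle.dump(d,open("c0.pkl","wb"))
print(observe())
E
```

```text
side 446.1537316027713 446.1537316027713 321.1062847801366 236.59726756603482 [[-0.76058954 -0.64913626 -0.01121035]
 [-0.40492022  0.48779861 -0.77336417]
 [ 0.50748712 -0.5836734  -0.63386291]] [477.76937248 260.65715214 891.92572284]
top 493.5026777861479 493.5026777861479 320.9522440197223 240.84494830536235 [[ 1.19972601e-04 -9.99947826e-01 -1.02142655e-02]
 [-9.97350027e-01  6.23463790e-04 -7.27498159e-02]
 [ 7.27523885e-02  1.01959260e-02 -9.97297916e-01]] [  59.82861177  571.45044562 1002.53006271]
{'clock': 0.1, 'qpos': array([-1.33158858e+00,  3.51183103e-01,  1.65236546e+00,  1.47076509e-05,
        1.13910816e+00, -8.45971180e-02]), 'joint_velocities': array([-0.00066758, -0.00096718, -0.00370198,  0.00083606,  0.00018418,
       -0.00074497]), 'joint_efforts': array([ 3.07452478e-05, -5.06835186e+01, -2.91875786e+01, -8.57685473e-05,
        2.64350710e-03,  3.71452074e-06]), 'tcp_pos': array([ 174.95392564, -521.11249045,  230.80980819]), 'eef_rot': array([ 9.86922762e-01,  1.61192986e-01, -3.44305111e-05, -5.30960987e-04]), 'contact_force': array([-0.77578533, -0.17246985,  0.29283186]), 'wrist_torque': array([-0.00042395,  0.04962376,  0.02874361]), 'finger_gap': 85.09766779135487}
```

View pics/side0.png

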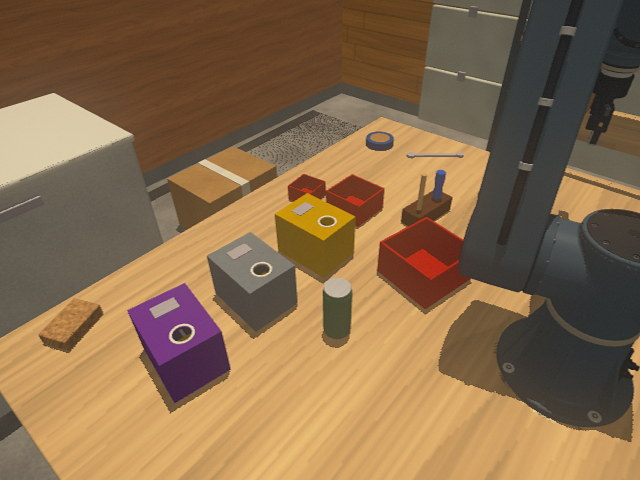

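View pics/top0.png

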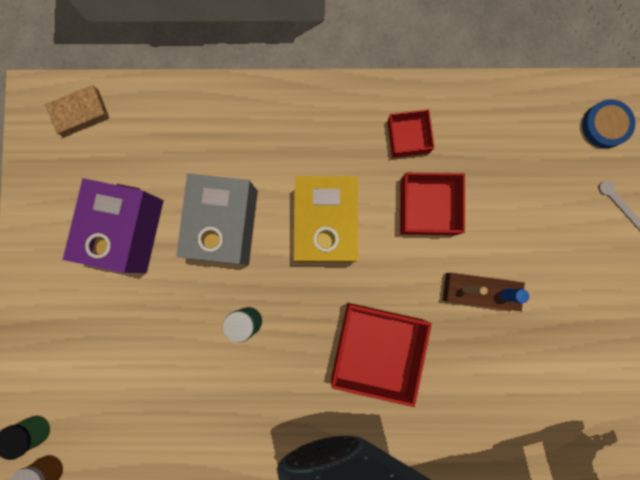

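```bash
cat > h.py <<'E'
import numpy as np,cv2
def ray(c,u,v):
    d=np.array([(u-c["cx"])/c["fx"],(v-c["cy"])/c["fy"],1.]);R=np.array(c["R"]);t=np.array(c["t"])
    return -R.T@t,R.T@d
def onz(c,u,v,z):
    o,d=ray(c,u,v);return o+d*(z-o[2])/d[2]
def proj(c,X):
    p=np.array(c["R"])@np.array(X,float)+np.array(c["t"]);return c["fx"]*p[0]/p[2]+c["cx"],c["fy"]*p[1]/p[2]+c["cy"]
def tri(c1,p1,c2,p2):
    o1,d1=ray(c1,*p1);o2,d2=ray(c2,*p2)
    s=np.linalg.lstsq(np.c_[d1,-d2],o2-o1,rcond=None)[0];a=o1+s[0]*d1;b=o2+s[1]*d2
    return (a+b)/2,np.linalg.norm(a-b)
def crop(c,x0,y0,w,h,k,f):
    cv2.imwrite(f,cv2.resize(c["img"][y0:y0+h,x0:x0+w],None,fx=k,fy=k,interpolation=cv2.INTER_CUBIC))
E
python3 - <<'E'
from h import *;import pickle
d=pickle.load(open("c0.pkl","rb"))
a=cv2.resize(d["top"]["img"][260:325,430:540],None,fx=7,fy=7,interpolation=cv2.INTER_CUBIC)
cv2.imwrite("pics/blk_top.png",a)
crop(d["side"],390,155,75,75,8,"pics/blk_side.png")
crop(d["top"],280,165,200,110,4,"pics/box_top.png")
for n,b in(("top",(280,165,100,110)),("side",(270,185,90,100))):
    x,y,w,h=b;im=d[n]["img"][y:y+h,x:x+w]
    hs=cv2.cvtColor(im,cv2.COLOR_BGR2HSV)
    m=cv2.inRange(hs,(0,0,150),(180,90,255))
    cs,_=cv2.findContours(m,0,2)
    for q in cs:
        if cv2.contourArea(q)>60:
            e=cv2.fitEllipse(q);print(n,cv2.contourArea(q),e[0][0]+x,e[0][1]+y,e[1])
E
```

```text
top 449.0 325.6904830932617 238.71153259277344 (23.959463119506836, 24.053821563720703)
top 388.0 326.0 196.5 (23.399999618530273, 31.26956558227539)
side 117.5 336.8166961669922 289.73780822753906 (24.9458065032959, 29.367448806762695)
side 147.5 326.8832473754883 221.05678939819336 (10.675751686096191, 18.256961822509766)
side 111.0 302.51770401000977 208.2721405029297 (8.19350528717041, 19.728445053100586)
```

View pics/blk_top.png

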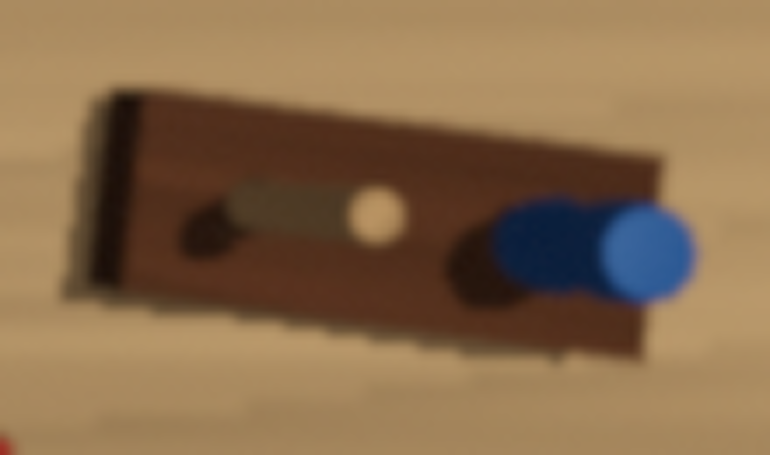

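View pics/blk_side.png

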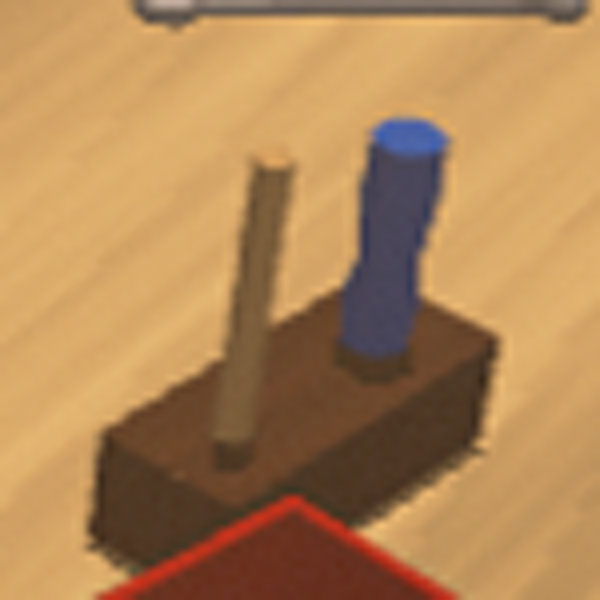

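View pics/box_top.png

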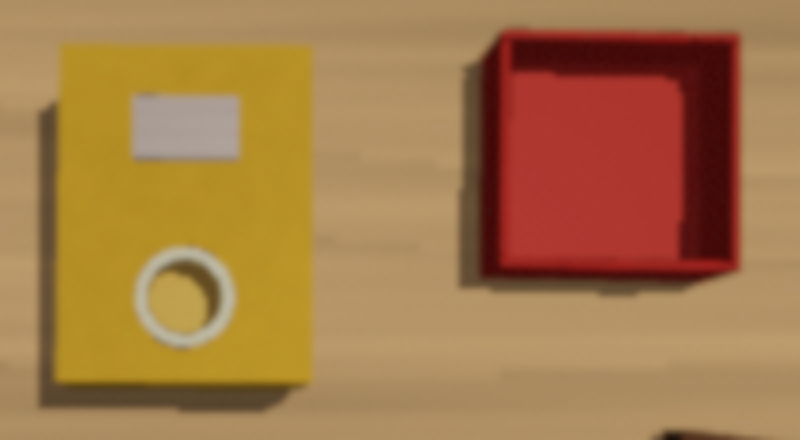

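```bash
python3 - <<'E'
from h import *;import pickle
d=pickle.load(open("c0.pkl","rb"));T=d["top"];S=d["side"]
np.set_printoptions(precision=1,suppress=True)
print("dowel tip z155",onz(T,483.86,290.86,155),onz(S,424.1,175.0,155),tri(T,(483.86,290.86),S,(424.1,175)))
print("dowel base side z45",onz(S,419.4,210.6,45))
bl=[onz(T,u/7+430,v/7+260,45) for u,v in((142,93),(663,157),(640,358),(120,290))]
print("block",np.array(bl),np.mean(bl,0));
print("sd top",onz(T,647/7+430,254/7+260,130),"side",onz(S,410/8+390,137/8+155,130))
print("hole",onz(T,325.7,238.7,120),onz(S,326.9,221.06,120),tri(T,(325.7,238.7),S,(326.9,221.06)))
ca=[onz(T,u/4+280,v/4+165,70) for u,v in((500,32),(740,35),(740,270),(500,268))]
print("caddy",np.array(ca),np.mean(ca,0))
ye=[onz(T,u/4+280,v/4+165,120) for u,v in((60,44),(312,44),(311,384),(56,382))]
print("yel",np.array(ye),np.mean(ye,0))
print("can",onz(T,240,326,130),"purple/grey top",onz(T,210,239,120))
from scipy.spatial.transform import Rotation as r
from workcell import observe
o=observe();print(r.from_quat(o["eef_rot"]).as_matrix(),o["tcp_pos"])
E
```

```text
dowel tip z155 [ 472.1 -232.2  155. ] [ 468.3 -229.8  155. ] (array([ 471.2, -233.7,  151.9]), np.float64(1.918155699887556))
dowel base side z45 [ 463.4 -225.3   45. ]
block [[ 504.2 -200.6   45. ]
 [ 485.9 -349.1   45. ]
 [ 428.7 -340.9   45. ]
 [ 447.9 -193.3   45. ]] [ 466.7 -271.    45. ]
sd top [ 461.5 -310.2  130. ] side [ 458.1 -310.4  130. ]
hole [568.3  49.8 120. ] [566.1  49.1 120. ] (array([567.5,  49.1, 119.4]), np.float64(2.109136999422068))
caddy [[ 703.3 -108.2   70. ]
 [ 701.5 -227.3   70. ]
 [ 584.2 -224.8   70. ]
 [ 585.3 -106.7   70. ]] [ 643.6 -166.8   70. ]
yel [[687.3 107.8 120. ]
 [687.1 -11.3 120. ]
 [526.5 -10.  120. ]
 [527.5 109.  120. ]] [607.1  48.9 120. ]
can [407.1 206.9 130. ] purple/grey top [567.9 267.1 120. ]
[[ 0.9  0.3 -0. ]
 [ 0.3 -0.9  0. ]
 [ 0.  -0.  -1. ]] [ 175.  -521.1  230.8]
```

```bash
cat >> h.py <<'E'
from scipy.spatial.transform import Rotation as Ro
def need(p,yawy=-7.2,tilt=0):
    """tool-frame shift (m) and turn (deg): TCP to p, jaw axis at yawy deg, tilted about jaw axis"""
    from workcell import observe
    o=observe();R=Ro.from_quat(o["eef_rot"]);a=np.radians(yawy)
    y=np.array([np.cos(a),np.sin(a),0]);z=np.array([0,0,-1.]);x=np.cross(y,z)
    G=Ro.from_matrix(np.c_[x,y,z])*Ro.from_euler("y",tilt,degrees=True)
    print("clock",round(o["clock"],2),"tcp",o["tcp_pos"].round(1),"F",o["contact_force"].round(1),"gap",round(o["finger_gap"],1))
    print("shift",R.inv().apply(np.array(p)-o["tcp_pos"]).round(1),"turn",np.degrees((R.inv()*G).as_rotvec()).round(2))
E
python3 -c "
from h import *
need([471,-231.5,231])"
```

```text
clock 0.1 tcp [ 175.  -521.1  230.8] F [-0.8 -0.2  0.3] gap 85.1
shift [ 372.8 -180.4    0. ] turn [-5.000e-02 -4.000e-02 -6.425e+01]
```

```bash
python3 -m pendant '[0.0466,-0.0225,0,0,0,0,0.0466,-0.0225,0,0,0,0,0.0466,-0.0225,0,0,0,0,0.0466,-0.0225,0,0,0,0,0.0466,-0.0225,0,0,0,0,0.0466,-0.0225,0,0,0,0,0.0466,-0.0225,0,0,0,0,0.0466,-0.0225,0,0,0,0]' 1
python3 -m pendant '[0,0,0,0,0,-8,0,0,0,0,0,-8,0,0,0,0,0,-8,0,0,0,0,0,-8,0,0,0,0,0,-8,0,0,0,0,0,-8,0,0,0,0,0,-8,0,0,0,0,0,-8]'
python3 -c "
from h import *
need([471,-231.5,91])"
```

```text
clock: 1.1
tcp_pos: [472.2, -230.7, 231.2]
eef_rot: [0.987, 0.161, -0.0, -0.0]
contact_force: [0.0, -0.2, 0.3]
finger_gap: 85.4
clock: 2.1
tcp_pos: [471.0, -232.0, 231.0]
eef_rot: [0.75, 0.661, -0.0, -0.0]
contact_force: [0.1, 0.7, -0.2]
finger_gap: 85.4
clock 2.1 tcp [ 471. -232.  231.] F [ 0.1  0.7 -0.2] gap 85.4
shift [  0.5   0.  140. ] turn [-0.04 -0.02  0.02]
```

```bash
python3 -m pendant '[0,0,0.025,0,0,0,0,0,0.025,0,0,0,0,0,0.025,0,0,0,0,0,0.025,0,0,0,0,0,0.02,0,0,0,0,0,0.02,0,0,0,0,0,0,0,0,0]'
python3 - <<'E'
from h import *
from workcell import camera
need([471,-231.5,91])
for n in("side","top"):
    c=camera(n);print(proj(c,[471,-231.5,110]))
    crop(c,*( (370,120,120,110) if n=="side" else (420,240,120,100)),5,f"pics/g1{n}.png")
E
```

```text
clock: 2.98
tcp_pos: [470.4, -231.7, 90.1]
eef_rot: [0.752, 0.66, -0.0, -0.001]
contact_force: [0.3, -0.1, 0.8]
finger_gap: 85.4
clock 2.98 tcp [ 470.4 -231.7   90.1] F [ 0.3 -0.1  0.8] gap 85.4
shift [ 0.2  0.6 -0.9] turn [-0.16 -0.07 -0.25]
(np.float64(421.2653973754353), np.float64(188.8414732749202))
(np.float64(475.8497585468764), np.float64(290.7707477011915))
```

View pics/g1side.png

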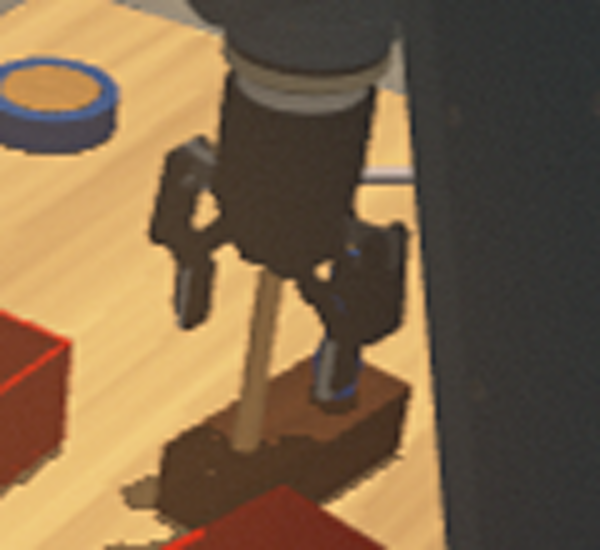

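View pics/g1top.png

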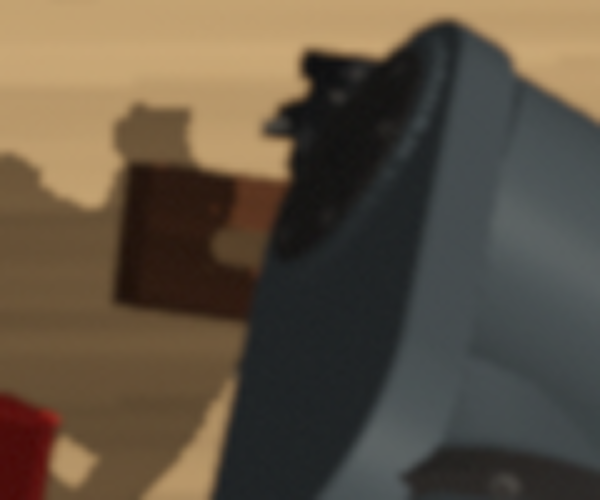

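The side view shows the dowel (about pixel 421,180) between the open fingers, in line with the body; the top view is hidden by the arm. Closing and lifting.

```bash
python3 -m pendant '[0,0,0,0,0,0,0,0,0,0,0,0,0,0,0,0,0,0,0,0,0,0,0,0,0,0,0,0,0,0,0,0,0,0,0,0,0,0,0,0,0,0]' -1 60
python3 -m pendant '[0,0,-0.02,0,0,0,0,0,-0.025,0,0,0,0,0,-0.025,0,0,0,0,0,-0.025,0,0,0,0,0,-0.03,0,0,0,0,0,-0.03,0,0,0,0,0,0,0,0,0]'
python3 - <<'E'
from h import *
from workcell import camera
need([568,49.5,250])
c=camera("side");crop(c,350,60,120,150,4,"pics/g2side.png")
c=camera("top");crop(c,400,180,160,120,4,"pics/g2top.png")
E
```

```text
clock: 3.95
tcp_pos: [471.3, -232.2, 91.5]
eef_rot: [0.752, 0.66, 0.0, 0.0]
contact_force: [-0.3, -0.2, 5.5]
finger_gap: 12.2
clock: 4.82
tcp_pos: [471.8, -232.5, 247.9]
eef_rot: [0.752, 0.66, 0.0, 0.002]
contact_force: [0.4, -0.3, -0.5]
finger_gap: 12.1
clock 4.83 tcp [ 471.8 -232.5  247.9] F [ 0.4 -0.3 -0.5] gap 12.1
shift [292.1  58.9  -2.3] turn [ 0.17  0.08 -0.25]
```

View pics/g2side.png

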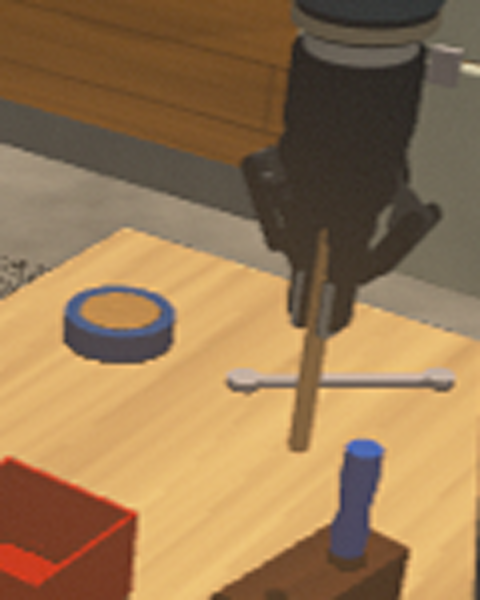

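View pics/g2top.png

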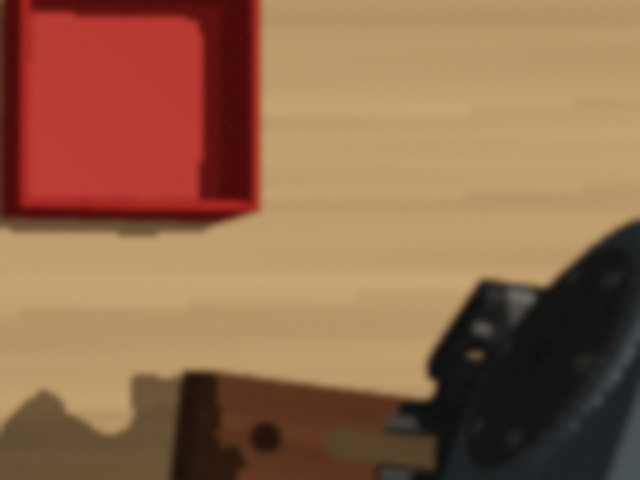

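```bash
python3 - <<'E'
from h import *;import pickle
d=pickle.load(open("c0.pkl","rb"));T=d["top"];S=d["side"]
print(tri(T,(483,290.5),S,(424.5,172)))
for z in(155,160,165): print(onz(S,424.5,172,z),onz(T,483,290.5,z))
print(proj(S,[471.5,-232,160]),proj(S,[471.5,-232,230]))
# axis in side: lower (299,440) upper (322,240)
for u,v,in((299,440),(307,370),(321,250)): print(u/4+350,v/4+60)
E
```

```text
(array([ 470.95781704, -229.59159965,  162.83040129]), np.float64(4.781809562263379))
[ 475.12820363 -243.55178129  155.        ] [ 472.74068183 -230.66562059  155.        ]
[ 471.41170323 -235.88016167  160.        ] [ 472.87738792 -229.08776557  160.        ]
[ 467.69520284 -228.20854205  165.        ] [ 473.014094   -227.50991055  165.        ]
(np.float64(423.7068432070437), np.float64(172.5879664785586)) (np.float64(427.45613762530786), np.float64(148.5050293195589))
424.75 170.0
426.75 152.5
430.25 122.5
```

```bash
python3 -m pendant '[0.0365,0.0074,0,0,0,0,0.0365,0.0074,0,0,0,0,0.0365,0.0074,0,0,0,0,0.0365,0.0074,0,0,0,0,0.0365,0.0074,0,0,0,0,0.0365,0.0074,0,0,0,0,0.0365,0.0074,0,0,0,0,0.0365,0.0074,0,0,0,0]'
python3 -m pendant '[0,0,0.005,0,0,0,0,0,0.005,0,0,0,0,0,0.005,0,0,0,0,0,0,0,0,0]'
python3 - <<'E'
from h import *
from workcell import camera
need([568,49.5,250])
c=camera("side");crop(c,260,100,130,130,4,"pics/h1side.png")
c=camera("top");crop(c,270,170,130,110,5,"pics/h1top.png")
E
```

```text
clock: 5.92
tcp_pos: [567.4, 50.9, 244.7]
eef_rot: [0.752, 0.66, -0.001, -0.001]
contact_force: [0.5, -0.0, -0.4]
finger_gap: 12.4
clock: 6.42
tcp_pos: [567.4, 49.0, 230.7]
eef_rot: [0.752, 0.659, -0.0, -0.0]
contact_force: [0.2, 0.3, 0.1]
finger_gap: 12.2
clock 6.42 tcp [567.4  49.  230.7] F [0.2 0.3 0.1] gap 12.2
shift [  0.6   0.5 -19.3] turn [-0.06  0.01 -0.3 ]
```

View pics/h1side.png

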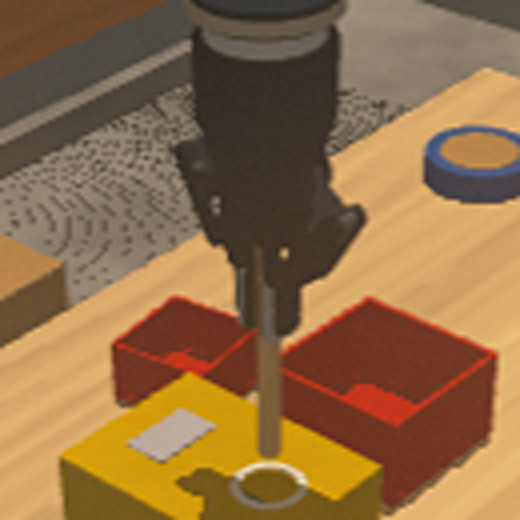

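View pics/h1top.png

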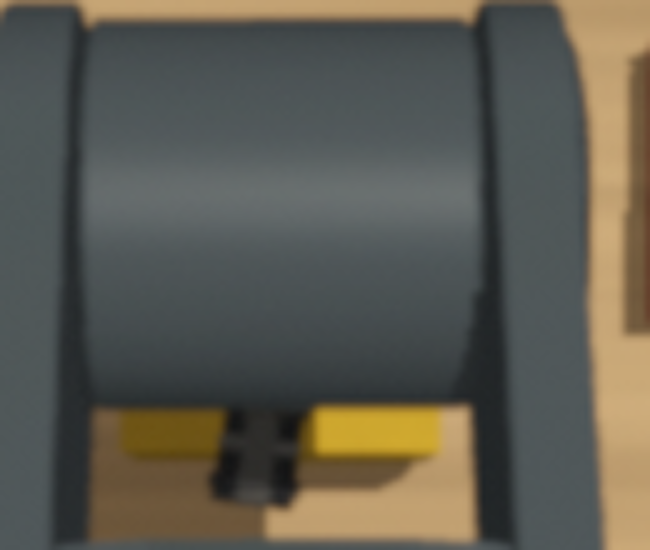

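```bash
python3 -c "
from h import *;import pickle
S=pickle.load(open('c0.pkl','rb'))['side']
print(proj(S,[568,49.5,145]),onz(S,327.5,213,145))"
python3 -m pendant '[0,0,0.01,0,0,0,0,0,0.01,0,0,0,0,0,0.01,0,0,0,0,0,0.005,0,0,0,0,0,0,0,0,0]'
python3 - <<'E'
from h import *
from workcell import camera
need([568,49.5,153])
c=camera("side");crop(c,290,170,80,70,7,"pics/h2side.png")
E
```

```text
(np.float64(326.15869415514305), np.float64(212.45317520691285)) [564.1436964   49.15077412 145.        ]
clock: 7.15
tcp_pos: [567.6, 49.7, 195.9]
eef_rot: [0.752, 0.66, -0.0, -0.0]
contact_force: [0.6, 0.1, -1.1]
finger_gap: 12.4
clock 7.15 tcp [567.6  49.7 195.9] F [ 0.6  0.1 -1.1] gap 12.4
shift [-0.2  0.5 42.9] turn [-0.04  0.01 -0.25]
```

View pics/h2side.png

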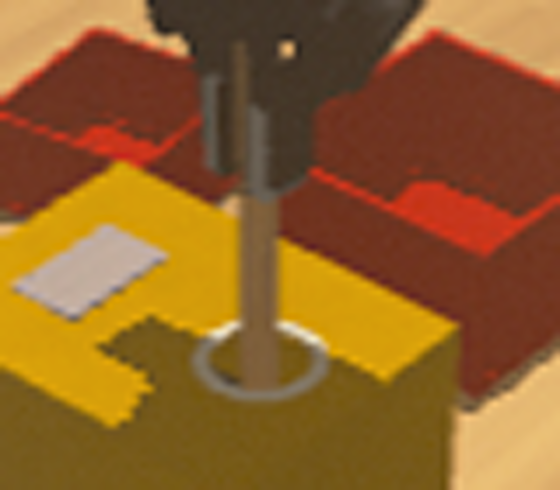

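```bash
python3 -m pendant '[0,0,0.006,0,0,0,0,0,0.006,0,0,0,0,0,0.006,0,0,0,0,0,0,0,0,0]'
python3 - <<'E'
from h import *
from workcell import camera
need([568,49.5,153])
c=camera("side");crop(c,290,170,80,70,8,"pics/h3side.png")
E
```

```text
clock: 7.7
tcp_pos: [567.4, 49.7, 177.7]
eef_rot: [0.752, 0.66, -0.0, -0.0]
contact_force: [-0.2, 0.1, -0.4]
finger_gap: 12.3
clock 7.7 tcp [567.4  49.7 177.7] F [-0.2  0.1 -0.4] gap 12.3
shift [-0.1  0.6 24.7] turn [-0.06  0.01 -0.25]
```

View pics/h3side.png

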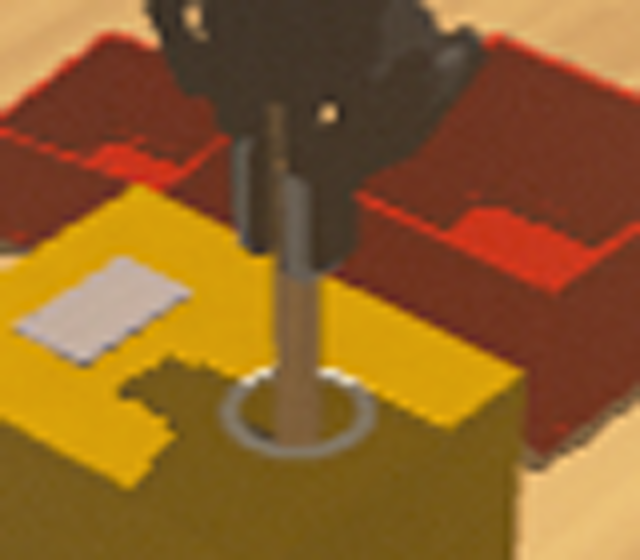

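The dowel is in the hole (ring centred at about 327,221 with the dowel cut off by its near rim), and there is no contact force. Now the push.

```bash
python3 -m pendant '[0,0,0.006,0,0,0,0,0,0.006,0,0,0,0,0,0.006,0,0,0,0,0,0.004,0,0,0,0,0,0.002,0,0,0,0,0,0,0,0,0,0,0,0,0,0,0]'
python3 - <<'E'
from h import *
from workcell import camera
need([568,49.5,250])
c=camera("side");cv2.imwrite("pics/h4side.png",c["img"])
c=camera("top");cv2.imwrite("pics/h4top.png",c["img"][100:340,200:500])
E
```

```text
clock: 8.62
tcp_pos: [567.8, 49.7, 154.5]
eef_rot: [0.752, 0.66, 0.0, 0.0]
contact_force: [-0.8, -0.9, 4.5]
finger_gap: 12.2
clock 8.62 tcp [567.8  49.7 154.5] F [-0.8 -0.9  4.5] gap 12.2
shift [ -0.2   0.2 -95.5] turn [ 0.02 -0.   -0.25]
```

View pics/h4side.png

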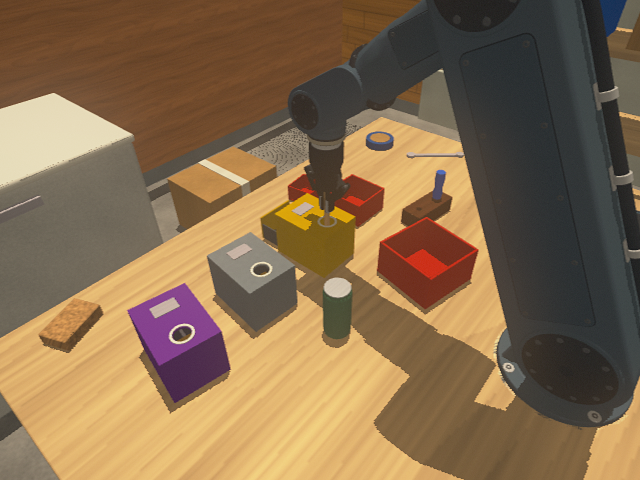

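View pics/h4top.png

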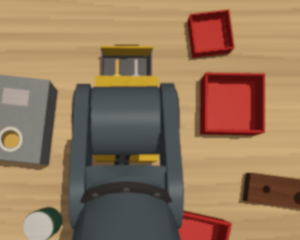

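The top view shows the yellow drawer sprung out (about 325,160 in full-image pixels), and the side view shows it too (about 268,222). Withdrawing the dowel.

```bash
python3 -m pendant '[0,0,-0.01,0,0,0,0,0,-0.015,0,0,0,0,0,-0.015,0,0,0,0,0,-0.015,0,0,0,0,0,-0.015,0,0,0,0,0,-0.015,0,0,0,0,0,-0.015,0,0,0,0,0,0,0,0,0]'
python3 - <<'E'
from h import *
from workcell import camera
need([641,-170,250])
c=camera("side");crop(c,240,100,150,150,4,"pics/h5side.png")
E
```

```text
clock: 9.72
tcp_pos: [568.2, 49.7, 255.5]
eef_rot: [0.752, 0.66, 0.001, 0.001]
contact_force: [0.8, 0.3, -0.6]
finger_gap: 12.4
clock 9.72 tcp [568.2  49.7 255.5] F [ 0.8  0.3 -0.6] gap 12.4
shift [-208.4  100.7    5.7] turn [ 0.12 -0.01 -0.25]
```

View pics/h5side.png

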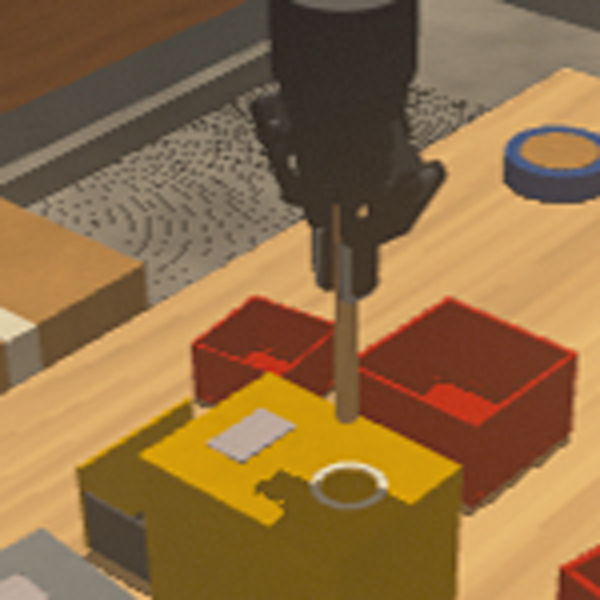

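The drawer stays out (about 270,218) and the dowel is clear, with its tip at about 327,205. Moving over the middle caddy, then tilting.

```bash
python3 -m pendant '[-0.0298,0.0144,0,0,0,0,-0.0298,0.0144,0,0,0,0,-0.0298,0.0144,0,0,0,0,-0.0298,0.0144,0,0,0,0,-0.0298,0.0144,0,0,0,0,-0.0298,0.0144,0,0,0,0,-0.0298,0.0144,0,0,0,0,0,0,0,0,0,0]'
python3 -m pendant '[0,0,0,0,5,0,0,0,0,0,5,0,0,0,0,0,5,0,0,0,0,0,5,0,0,0,0,0,5,0,0,0,0,0,0,0]'
python3 -c "
from h import *
need([641,-170,92],tilt=25)"
```

```text
clock: 10.78
tcp_pos: [640.5, -171.9, 252.9]
eef_rot: [0.752, 0.659, -0.0, -0.001]
contact_force: [-0.4, 1.2, -0.5]
finger_gap: 12.5
clock: 11.52
tcp_pos: [640.1, -170.3, 253.1]
eef_rot: [0.734, 0.643, 0.162, -0.144]
contact_force: [0.1, 0.4, -0.3]
finger_gap: 12.0
clock 11.53 tcp [ 640.1 -170.3  253.1] F [ 0.1  0.4 -0.3] gap 12.0
shift [-67.8   1.3 146.2] turn [ 0.01 -0.01 -0.33]
```

```bash
python3 -m pendant '[-0.0097,0,0.0209,0,0,0,-0.0097,0,0.0209,0,0,0,-0.0097,0,0.0209,0,0,0,-0.0097,0,0.0209,0,0,0,-0.0097,0,0.0209,0,0,0,-0.0097,0,0.0209,0,0,0,0,0,0,0,0,0]'
python3 - <<'E'
from h import *
from workcell import camera
need([641,-170,92],tilt=25)
c=camera("side");crop(c,270,80,140,150,4,"pics/c1side.png")
c=camera("top");crop(c,370,100,160,150,4,"pics/c1top.png")
E
```

```text
clock: 12.4
tcp_pos: [639.9, -169.3, 114.0]
eef_rot: [0.734, 0.644, 0.162, -0.144]
contact_force: [-0.5, -0.2, 0.4]
finger_gap: 12.6
clock 12.4 tcp [ 639.9 -169.3  114. ] F [-0.5 -0.2  0.4] gap 12.6
shift [-9.8  1.3 19.7] turn [-0.07 -0.04 -0.29]
```

View pics/c1side.png

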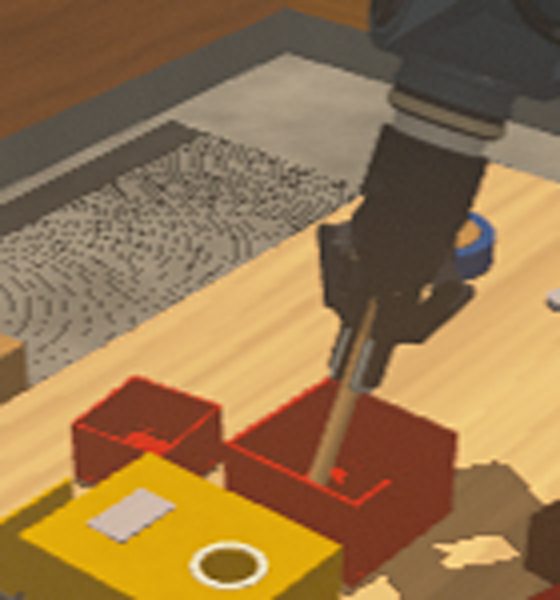

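View pics/c1top.png

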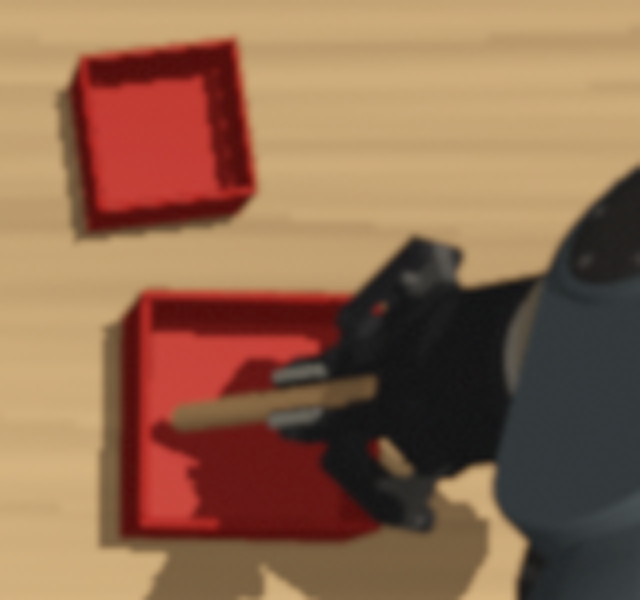

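The dowel's foot hangs inside the middle caddy (top view, about 414,204), leaning toward -y. Lowering the rest, then letting go.

```bash
python3 -m pendant '[-0.003,0,0.006,0,0,0,-0.003,0,0.006,0,0,0,-0.003,0,0.006,0,0,0,0,0,0,0,0,0]'
python3 -m pendant '[0,0,0,0,0,0,0,0,0,0,0,0,0,0,0,0,0,0,0,0,0,0,0,0,0,0,0,0,0,0,0,0,0,0,0,0]' 0.3
python3 - <<'E'
from h import *
from workcell import camera
need([641,-170,92],tilt=25)
c=camera("side");crop(c,270,80,140,150,4,"pics/c2side.png")
c=camera("top");crop(c,370,100,160,150,4,"pics/c2top.png")
E
```

```text
clock: 13.0
tcp_pos: [640.3, -170.4, 95.2]
eef_rot: [0.734, 0.644, 0.162, -0.143]
contact_force: [-1.2, -0.6, 0.0]
finger_gap: 12.7
clock: 13.75
tcp_pos: [640.6, -170.5, 95.9]
eef_rot: [0.734, 0.644, 0.163, -0.143]
contact_force: [-0.3, 1.0, -0.5]
finger_gap: 55.5
clock 13.75 tcp [ 640.6 -170.5   95.9] F [-0.3  1.  -0.5] gap 55.5
shift [-1.2  0.4  3.8] turn [ 0.1  -0.   -0.23]
```

View pics/c2side.png

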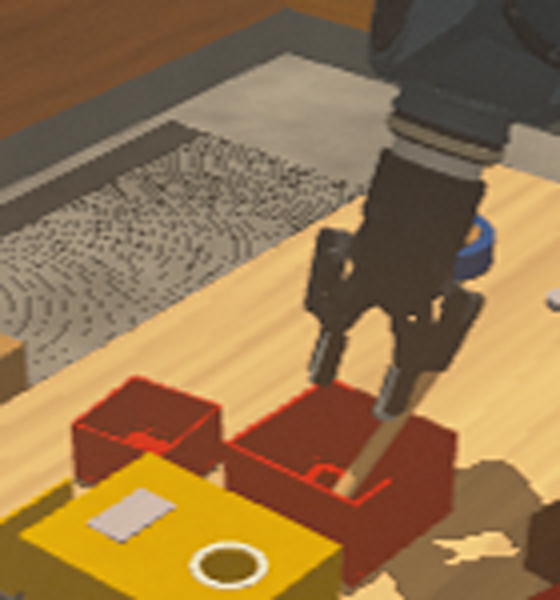

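View pics/c2top.png

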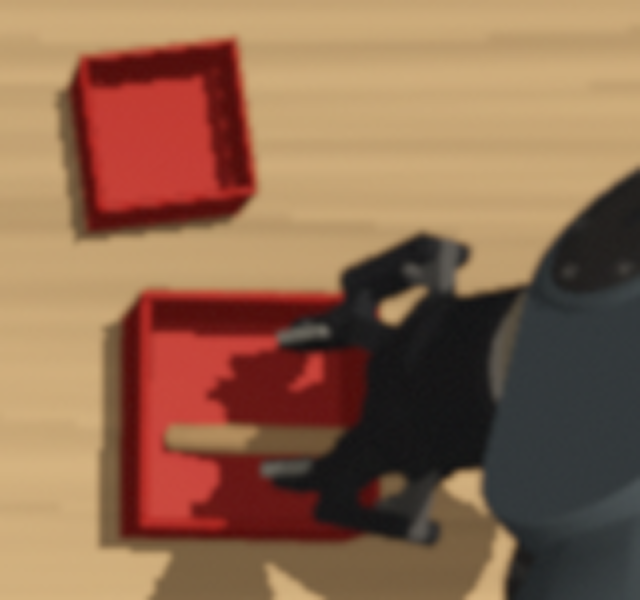

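```bash
python3 -m pendant '[0.005,0,-0.010,0,0,0,0.0097,0,-0.0209,0,0,0,0.0097,0,-0.0209,0,0,0,0.0097,0,-0.0209,0,0,0,0.0097,0,-0.0209,0,0,0,0.0097,0,-0.0209,0,0,0,0.0097,0,-0.0209,0,0,0,0,0,0,0,0,0]'
python3 -m pendant '[-0.04,-0.02,0,0,-5,0,-0.04,-0.02,0,0,-5,0,-0.04,-0.02,0,0,-5,0,-0.04,-0.02,0,0,-5,0,-0.04,-0.02,0,0,-5,0,0,0,0,0,0,0]'
python3 - <<'E'
from h import *
from workcell import camera
need([641,-170,92])
c=camera("side");cv2.imwrite("pics/d_side.png",c["img"])
c=camera("top");cv2.imwrite("pics/d_top.png",c["img"])
E
```

```text
clock: 14.85
tcp_pos: [641.2, -170.7, 248.1]
eef_rot: [0.734, 0.644, 0.163, -0.141]
contact_force: [-0.4, -0.6, -0.5]
finger_gap: 55.6
clock: 15.6
tcp_pos: [515.1, -348.4, 193.3]
eef_rot: [0.752, 0.659, -0.0, -0.001]
contact_force: [0.7, -0.4, -0.4]
finger_gap: 55.6
clock 15.6 tcp [ 515.1 -348.4  193.3] F [ 0.7 -0.4 -0.4] gap 55.6
shift [193.4 101.5 101.2] turn [-0.08  0.   -0.34]
```

View pics/d_side.png

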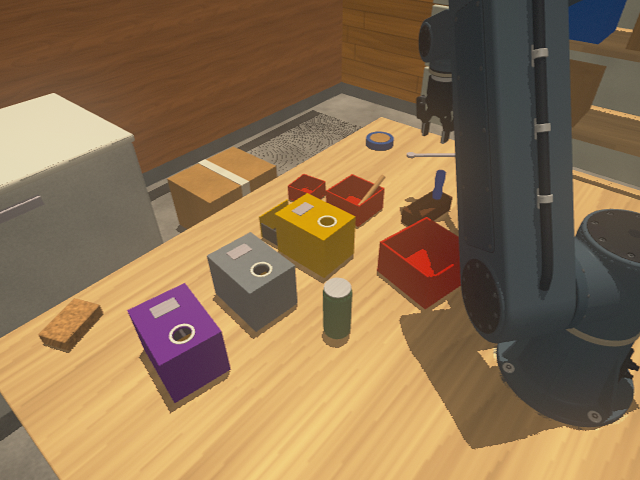

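View pics/d_top.png

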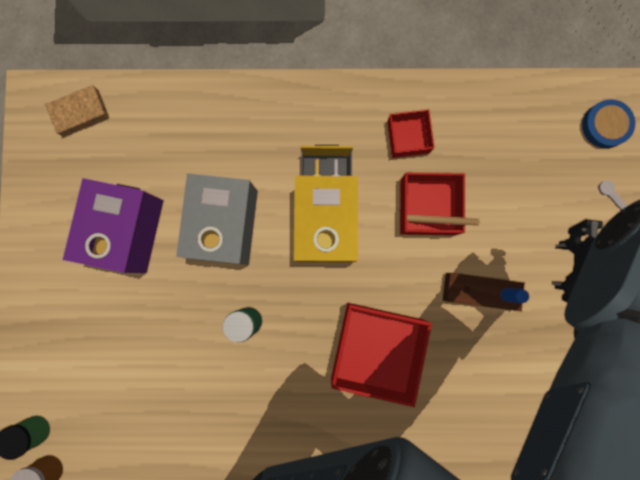

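```bash
python3 - <<'E'
from h import *
from workcell import camera,finish_job
T=camera("top")
a=onz(T,408,219,14);b=onz(T,478,221,92);print(a,b,(a+b)/2,np.linalg.norm(a-b))
need([641,-170,92]);finish_job()
E
```

```text
[ 617.68557814 -122.32432052   14.        ] [ 604.50024172 -244.0925636    92.        ] [ 611.09290993 -183.20844206   53.        ] 145.20798228402856
clock 15.75 tcp [ 516.9 -346.9  193.8] F [ 0.4 -0.5  0.2] gap 55.9
shift [191.4 100.1 102. ] turn [-0.01 -0.07 -0.24]
the job is handed in; nothing more can be done
```

I took the dowel from the tool block and pushed it down through the yellow box's hole until the drawer sprang open. Then I drew it out, let it go in the middle-sized red caddy and handed the job in at about 15.8 s. `finish_job()` gives no verdict, so what follows is my own measurements.

- **Catch:** the push reached about 53 mm below the box's top, with about 4.5 N on the tool at the end.
- **Drawers and other objects:** the last pictures show the yellow drawer out and the grey box shut. The screwdriver and can look unmoved. I judged these by eye and did not measure the drawer's travel or their positions.
- **Dowel:** it leans against the caddy's -y rim, with its centre about 33 mm (x) and 16 mm (y) from the caddy's middle and about 53 mm up. That is inside the 60 mm and 100 mm limits.
- **Robot:** the gripper was well clear of everything, with force readings down at sensor noise.

Two checks disagreed slightly. The two views of the held dowel's tip missed each other by about 5 mm, and the final dowel length came out at 145 mm instead of 150 mm. Both were small next to the room available.

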